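# Tighten the slicer's wing screw with fingertip strokes

### The job

The wing screw in front of the garnish slicer has come loose: screw it down clockwise (seen from above) until it stops, by pushing its wings round with a fingertip, stroke after stroke. Only push: do not pinch the screw or force it hard against its stop. Leave everything that stands around where it is, and finish clear of the screw.

Things in the scene. Friction and masses are not known exactly. Their poses are not given: they have to be found in the camera images.
- slicer: Garnish slicer, fixed to the stand: a steel slicing bed between two grey rails. Origin: on the table under the axis of the wing screw; x points from the screw to the bed, y runs along the rails, z up. Reaches from x = -38 to +151 mm, y -120 to +120 mm, 80 mm high. Under the screw: a boss, 15 mm radius, top at 40 mm, on a 60 mm wide foot plate, top at 12 mm.
- fence (a point): Top edge, at mid-length, of the near rail's face: an upright fence along the slicer's y, 240 mm long, 41 mm behind the screw axis, from the table to 80 mm up. It keeps a finger from passing behind the screw; the sides and front (slicer's -x) are open.
- screw_axis (a point): Point on the vertical axis of the wing screw, 60 mm above the table, fixed to the slicer (axes as the slicer's).
- wings (a point): Centre of the wing screw, on its axis, half-way up the wings; turns with it, y along the wings. Steel: hub radius 13 mm at the foot, 10 above; two opposite upright flat wings, 7 mm thick, reaching 36 mm from the axis, from 11 mm below this point to 11 above (rounded ears to 14). About 67 mm above the table at joint 0, 60 at 9.0 (sinks 0.8 mm per rad).
- wing_screw (a joint): Angle (rad) the wing screw is turned clockwise seen from above, 0 to 9.0. It starts at 0 to 2.2; at 9.0 it is tight and stops dead. At 0 the wings lie along the slicer's y; at q they are turned q clockwise from it. Friction about 0.07 N m (2 to 3 N at a wing) all the way; it stays where it is left. Push lightly, well under 40 N.
- jigger: Bystander, loose, to be left alone: double-ended steel measuring cup, 41 mm wide, 97 mm tall; origin at the centre of its underside.
- lime: Bystander, loose, to be left alone: green lime, about 52 x 43 x 42 mm; origin at the centre of its underside.
- peeler: Bystander, loose, to be left alone: peeler with black handle, 170 x 25 x 18 mm, lying in front of the screw; origin at the centre of its underside.
- bitters: Bystander, loose, to be left alone: small dasher bottle with black cap, 47 mm wide, 138 mm tall; origin at the centre of its underside.
- salt_cellar: Bystander, loose, to be left alone: round wooden lidded pot, 70 mm wide, 67 mm tall; origin at the centre of its underside.
- wine: Bystander, loose, to be left alone: wine bottle, 74 mm wide, 299 mm tall; origin at the centre of its underside.
- shaker_tin: Bystander, loose, to be left alone: steel shaker tin, 74 mm wide, 156 mm tall; origin at the centre of its underside.
- order_pad: Bystander, loose, to be left alone: order pad, 125 x 75 x 12 mm; origin at the centre of its underside.

How it is judged:
By the outcome, as a careful person would: the job done as asked, in the order asked, and still so for the second after the job is handed in, with the robot touching nothing.
It also fails if it takes over 58 s, if anything falls off the work surface, if the arm or the gripper's body presses on something with over 40 N, if the wrist force passes 120 N, or if a joint passes its speed limit or range.

### The arm

A 7-joint arm with a two-finger parallel gripper is mounted at the origin on a cart in front of the work surface, level with it; the furniture and walls round the work are solid. World frame = base frame: x ahead of the robot, y to its left, z up, the work surface at z = 0. Lengths are in m, angles in rad, forces in N, time in s.
With the tool pointing down it reaches from about 0.425 to 0.875 m from the base axis. Payload 4.7 kg.
Tool frame: the origin (TCP) lies at the centre of the arm's flange, where the gripper is bolted on; the fingertips stand 182 mm ahead of it and the grasp point (between the pads) lies 164 mm ahead of it; z points along the fingers, y is the line along which they close (so a half turn about z gives the same grasp; the last joint's range is limited). The gripper opens to 87 mm and grips with 3 to 60 N. Pads are 19 mm wide; open, the fingers measure 117 mm over their backs; the gripper's body (75 mm by 190 mm) begins 51 mm behind the grasp point.
Start: joints at [0.014, 0.321, -0.07, 1.45, 0.023, 1.371, -0.057], TCP at [0.65, -0, 0.405] pointing down, gripper open.
Joint ranges: [-2.86, 2.86], [-0.3, 2.09], [-1.38, 1.24], [0.06, 2.45], [-1.56, 4.7], [0.09, 2.05], [-2.69, 2.69]. Speed limits (rad/s): [2.57, 2.57, 3.14, 3.14, 3.14, 3.14, 3.14].

### API

Orientations are given as [roll, pitch, yaw] about the fixed x, y, z axes, in that order (R = Rz(yaw) Ry(pitch) Rx(roll)).
In Python, from rig import bot, cams gives the robot as it stands. The module is installed in compiled form; this text tells all that it offers.
- The arm moves only by the shell command python3 -m jog 'ROWS' [FORCE]. ROWS is JSON, a list of rows, each an object with "offset": the shift along the tool's x, y, z in m, a list of three; "dr": the turn, a rotation vector about the tool's x, y, z in rad, a list of three; "gripper": the opening in per cent of the stroke, from 0 (shut) to 100 (fully open). A call has 1 to 20 rows; each row shifts and turns the commanded pose from where the row before left it, along the tool's axes as they then stand; what a row does not reach is not made up. A row lasts 1/12 s, in which the tool goes at most 41.7 mm and 7.16 degrees, less where a joint would pass 70% of its speed; a pose out of reach is approached as far as the arm can. A call is refused whole if a number of a shift passes 0.0417 or a number of a turn 0.125, either way. A call with a gripper value outside its range is refused whole. The fingers move at their own pace and stop on an object; FORCE is the grip in N (left out, the last holds). Time passes only in rows, so rows that do not move let the fingers close. It gives the time, the measured TCP pose, the force, the opening and the grip force at its end, in the units of the state.
- bot.observe(): the state, without advancing time (a new reading comes with each control period).
- cams.camera(name): name is "scene" or "side" or "wrist"; returns (picture, depth): 420x560x3 uint8, red, green, blue; 420x560 float32, m along the optical axis (not along the pixel's ray), 0 where there is no reading.
- cams.camera_model(name): a dict with "intrinsics" (3x3 intrinsics, pixels), "R" (3x3) and "t" (3): a world point X has camera coordinates R X + t. Camera axes: x right, y down, z forward; pixel columns grow to the right and rows downward; lengths in m; the calibration is good to about 2 mm. A picture is of the moment at which its call begins: read the wrist's pose just before it. camera_model takes no time and is no camera call; for the wrist camera it gives the pose at the moment of the call.
- bot.sign_off(): hands the job in; it is judged then, once.
The state is a dict: "t": time; "joints": joint angles; "qd": joint speeds; "joint_efforts": joint torques, N m; "tool_pos": TCP position; "eef_rot": TCP orientation; "force": force on the tool from outside, world axes, zero at the start; "wrist_torque": the same for the moment, N m; "width": finger opening in m; "grip_force": force on a finger pad.
Only numpy, scipy, OpenCV 4.12 (cv2) and the standard library are available. Lean on these libraries where they do the work, as an engineer would, in place of code of your own. Each camera call takes 0.05 s, during which the arm holds its last target. There are 200 camera calls.

## Working session

There is one attempt and no reset: what is moved stays moved. The work goes in short steps, Python scripts to look and compute and a shell command to move; the robot and the scene stay as the last step left them, time stands still between calls to the robot, and variables do not carry over. Pictures are saved under pics/ and viewed, at most 10 in all, crops included, and the job is handed in when it is done.

```bash
mkdir -p pics
python3 - <<'E'
from rig import bot,cams
import cv2,numpy as np
print(bot.observe())
for n in ["scene","side","wrist"]:
    p,d=cams.camera(n); m=cams.camera_model(n)
    cv2.imwrite(f"pics/{n}0.png",p[:,:,::-1]); np.savez(f"{n}0.npz",p=p,d=d,K=m["intrinsics"],R=m["R"],t=m["t"])
    print(n,np.round(-np.array(m["R"]).T@m["t"],3))
E
```

```text
{'t': 0.0, 'joints': array([ 0.01411583,  0.32181219, -0.07007514,  1.45166364,  0.02260172,
        1.37075005, -0.056893  ]), 'qd': array([ 0.00016215,  0.0003105 ,  0.00061847, -0.00054848,  0.00134985,
       -0.00134549, -0.00101117]), 'joint_efforts': array([-2.58547143e-04, -4.91284704e+01, -4.03903294e-01, -3.12526345e+01,
       -6.40594075e-02,  4.37659642e-02,  1.61017233e-04]), 'tool_pos': array([ 6.49804181e-01, -4.76724253e-05,  4.03673819e-01]), 'eef_rot': array([-3.13974892e+00,  1.00101201e-04,  1.57080915e+00]), 'force': array([ 0.67890106,  0.65082555, -0.20846799]), 'wrist_torque': array([ 0.00704397, -0.03943389,  0.00683202]), 'grip_force': 0.0, 'width': 0.08740364290192337}
scene [-0.331  0.662  0.873]
side [-0.663  0.138  0.95 ]
wrist [0.651 0.065 0.383]
```

View pics/scene0.png

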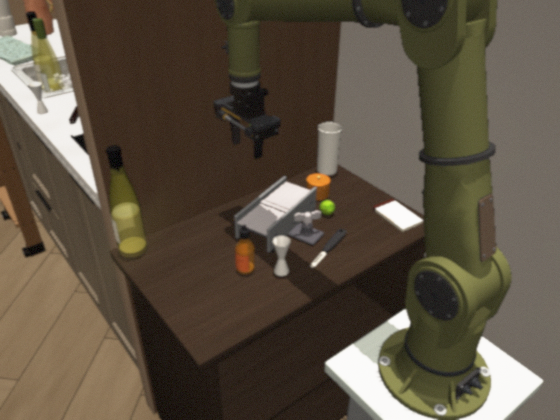

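View pics/wrist0.png

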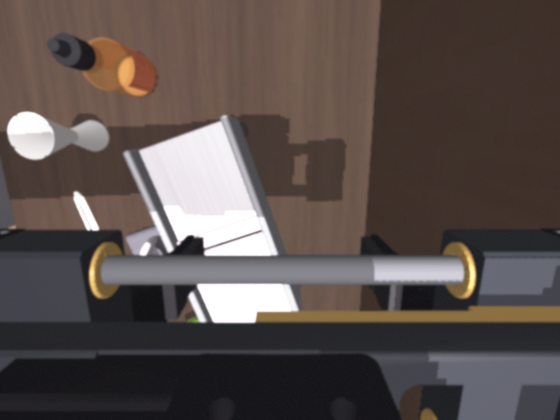

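View pics/side0.png

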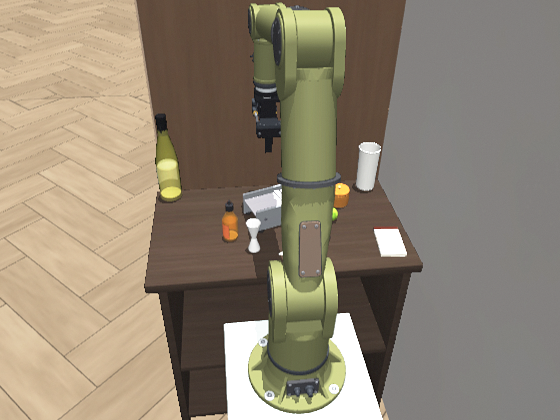

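```bash
cat > h.py <<'E'
import numpy as np,cv2
def load(n):
    return np.load(n+'.npz')
def pt(z,u,v,h=None):
    K,R,t=z['K'],z['R'],z['t']; r=np.linalg.inv(K)@[u,v,1]
    c=-R.T@t; d=R.T@r
    s=z['d'][int(v),int(u)] if h is None else (h-c[2])/d[2]
    return c+s*d
def cloud(z):
    K,R,t=z['K'],z['R'],z['t']; d=z['d']; H,W=d.shape
    u,v=np.meshgrid(np.arange(W),np.arange(H))
    P=np.stack([(u-K[0,2])/K[0,0]*d,(v-K[1,2])/K[1,1]*d,d],-1)
    return (P-t)@R
E
python3 - <<'E'
from h import *
z=load('wrist0')
for u,v in [(128,155),(165,235),(233,118),(265,200),(150,248),(140,240),(85,210)]: print(u,v,pt(z,u,v).round(3),pt(z,u,v,.08).round(3))
z=load('scene0')
for u,v in [(308,220),(300,215),(315,215),(240,222),(285,181),(270,232),(313,197),(281,272),(343,235),(315,262),(327,208),(244,270)]: print(u,v,pt(z,u,v).round(3),pt(z,u,v,.08).round(3))
cv2.imwrite('pics/crop.png',cv2.resize(z['p'][165:285,220:360,::-1],(700,600),interpolation=cv2.INTER_CUBIC))
E
```

```text
128 155 [0.501 0.043 0.079] [0.501 0.044 0.08 ]
165 235 [ 0.529 -0.039  0.079] [ 0.53  -0.038  0.08 ]
233 118 [0.599 0.079 0.047] [0.604 0.078 0.08 ]
265 200 [ 0.63  -0.012  0.03 ] [ 0.633 -0.001  0.08 ]
150 248 [ 0.509 -0.055  0.073] [ 0.513 -0.052  0.08 ]
140 240 [ 0.47  -0.068  0.011] [ 0.503 -0.044  0.08 ]
85 210 [ 0.4   -0.031  0.002] [ 0.451 -0.012  0.08 ]
308 220 [ 0.484 -0.076  0.06 ] [ 0.465 -0.058  0.08 ]
300 215 [ 0.497 -0.058  0.078] [ 0.494 -0.056  0.08 ]
315 215 [ 0.479 -0.095  0.072] [ 0.471 -0.087  0.08 ]
240 222 [0.584 0.072 0.061] [0.563 0.086 0.08 ]
285 181 [ 0.662 -0.139  0.069] [ 0.648 -0.128  0.08 ]
270 232 [0.493 0.043 0.071] [0.484 0.05  0.08 ]
313 197 [ 0.568 -0.166  0.052] [ 0.537 -0.138  0.08 ]
281 272 [0.41  0.071 0.011] [0.351 0.118 0.08 ]
343 235 [ 0.425 -0.152  0.011] [ 0.365 -0.087  0.08 ]
315 262 [ 0.392 -0.024  0.006] [0.33  0.035 0.08 ]
327 208 [ 0.526 -0.184  0.03 ] [ 0.475 -0.134  0.08 ]
244 270 [0.466 0.143 0.017] [0.407 0.181 0.08 ]
```

View pics/crop.png

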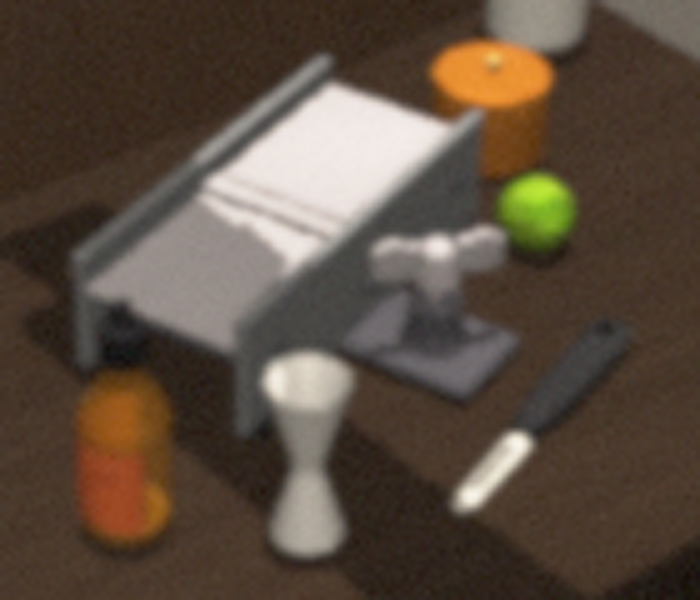

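```bash
python3 -m jog '[{"offset":[-0.02,-0.015,0.002],"dr":[0,0,0],"gripper":0},{"offset":[-0.02,-0.015,0.002],"dr":[0,0,0],"gripper":0},{"offset":[-0.02,-0.015,0.002],"dr":[0,0,0],"gripper":0},{"offset":[-0.02,-0.015,0.002],"dr":[0,0,0],"gripper":0},{"offset":[-0.02,-0.015,0.002],"dr":[0,0,0],"gripper":0},{"offset":[-0.02,-0.015,0.002],"dr":[0,0,0],"gripper":0},{"offset":[-0.02,-0.015,0.002],"dr":[0,0,0],"gripper":0},{"offset":[-0.02,-0.015,0.002],"dr":[0,0,0],"gripper":0},{"offset":[-0.02,-0.015,0.002],"dr":[0,0,0],"gripper":0},{"offset":[-0.02,-0.015,0.002],"dr":[0,0,0],"gripper":0},{"offset":[0,0,0],"dr":[0,0,0],"gripper":0},{"offset":[0,0,0],"dr":[0,0,0],"gripper":0}]' 10
cat > snap.py <<'E'
import sys
from rig import bot,cams
from h import *
n=sys.argv[1]
o=bot.observe(); m=cams.camera_model("wrist"); p,d=cams.camera("wrist")
np.savez(n+".npz",p=p,d=d,K=m["intrinsics"],R=m["R"],t=m["t"]); cv2.imwrite(f"pics/{n}.png",p[:,:,::-1])
E
python3 snap.py w1
```

```text
t: 1.15
tool_pos: [0.499, -0.2015, 0.3846]
eef_rot: [-3.141, 0.0, 1.567]
force: [0.8, 0.5, 0.9]
width: 0.0148
grip_force: 0.0
```

View pics/w1.png

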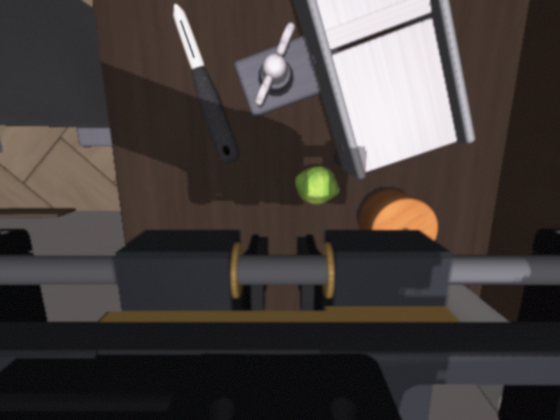

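The picture shows the wing screw at (274,67), with wing tips near (262,98) and (290,30). The near rail runs from (305,0) to (358,170), and the lime is at (317,184).

```bash
cat > meas.py <<'E'
import sys
from h import *
def fit(Q):
    c=Q.mean(0); w,V=np.linalg.eigh(np.cov((Q-c).T)); return c,V[:,1]*np.sign(V[1,1]),np.sqrt(w)
z=load(sys.argv[1]); P=cloud(z); 
s0=np.array([.482,-.078])
if len(sys.argv)>2:
    m=(P[...,2]>.074)&(P[...,2]<.09); lab=cv2.connectedComponents(m.astype(np.uint8))
    e0=np.array([np.cos(.33),np.sin(.33)]); r=(P[...,:2]-s0)@e0
    M=m&(r>.034)&(r<.062)&(P[...,1]>-.3)
    c,d,w=fit(P[M][:,:2]); print('rail',M.sum(),c,d,'yaw',np.arctan2(-d[0],d[1]),w,'z',np.median(P[M][:,2]), 'ext',np.ptp((P[M][:,:2]-c)@d))
    print('front face x rel', np.percentile((P[M][:,:2]-s0)@[d[1],-d[0]],[2,50,98]))
M=(P[...,2]>.056)&(P[...,2]<.1)&(np.linalg.norm(P[...,:2]-s0,axis=-1)<.04)
Q=P[M]; c,d,w=fit(Q[:,:2]); a=(Q[:,:2]-c)@d; b=(Q[:,:2]-c)@[d[1],-d[0]]
print('wing',M.sum(),'mid',c+d*(a.max()+a.min())/2,'c',c,'dir yaw',np.arctan2(-d[0],d[1]),'len',np.ptp(a),'z',np.percentile(Q[:,2],[2,50,98]))
E
python3 meas.py w1 1
python3 - <<'E'
from h import *
z=load('w1')
print(pt(z,262,98,.075),pt(z,290,30,.075),pt(z,274,67,.075),pt(z,305,0,.08),pt(z,358,170,.08))
# foot plate corners at 12mm
for u,v in [(235,60),(258,114)]: print(pt(z,u,v,.012))
E
```

```text
rail 1823 [ 0.54684927 -0.09933408] [-0.32904736  0.94431342] yaw 0.33529458300061454 [0.0030882  0.04470472] z 0.07835767885786032 ext 0.1574740038857217
front face x rel [0.05060892 0.05422391 0.05875189]
wing 1175 mid [ 0.49434329 -0.08060719] c [ 0.49430754 -0.08068322] dir yaw -0.4395391124914918 len 0.07120626892954868 z [0.05820847 0.07500745 0.07968815]
[ 0.48249306 -0.10698754  0.075     ] [ 0.50707704 -0.05291948  0.075     ] [ 0.4933393  -0.08167762  0.075     ] [ 0.5190381  -0.03251421  0.08      ] [ 0.56971602 -0.17026178  0.08      ]
[ 0.45107428 -0.06284333  0.012     ]
[ 0.47398387 -0.11706696  0.012     ]
```

```bash
cat > path.py <<'E'
import numpy as np
g=np.stack(np.meshgrid(np.linspace(-9.5,9.5,20),np.linspace(-15,15,31)),-1).reshape(-1,2)
def pos(th,gap=0,r=30):
    w=np.array([-np.sin(th),-np.cos(th)]); t=np.array([-np.cos(th),np.sin(th)])
    for s in np.arange(5,40,.25):
        p=r*w-s*t+g; a,b=p@w,p@t
        if not (((np.abs(b)<3.5)&(np.abs(a)<36))|(np.hypot(a,b)<14)).any(): break
    return r*w-(s+gap)*t
if __name__=="__main__":
    from rig import bot
    o=bot.observe(); S=np.array([.494,-.081]); y=.335
    R=np.array([[np.cos(y),-np.sin(y)],[np.sin(y),np.cos(y)]])
    print('now slicer mm',(R.T@(o['tool_pos'][:2]-S)*1e3).round(1),o['tool_pos'][2],o['eef_rot'])
    print('start',pos(.775,8))
    q=None
    for th in np.arange(.775,4.01,.2):
        p=pos(th); print(round(th,3),p.round(1),'' if q is None else (p-q).round(1)); q=p
E
python3 path.py
```

```text
now slicer mm [ -33.6 -114.4] 0.3846981344619141 [ 3.14135578e+00 -5.65815937e-04  1.56987498e+00]
start [ -0.27327227 -41.72439721]
0.775 [ -6.  -36.1] 
0.975 [-12.9 -34.4] [-6.9  1.7]
1.175 [-19.5 -31.2] [-6.6  3.3]
1.375 [-25.5 -25.5] [-6.   5.7]
1.575 [-30.1 -18.6] [-4.5  6.8]
1.775 [-33.5 -13.7] [-3.4  4.9]
1.975 [-35.9  -7.7] [-2.5  6. ]
2.175 [-36.8  -0.4] [-0.8  7.3]
2.375 [-35.8   7.2] [1.  7.7]
2.575 [-31.7  15.4] [4.  8.2]
2.775 [-25.7  22.3] [6.  6.9]
2.975 [-19.   27.2] [6.7 5. ]
3.175 [-12.5  30.4] [6.5 3.2]
3.375 [-8.9 32.9] [3.6 2.5]
3.575 [-4.2 35. ] [4.7 2.1]
3.775 [ 1.4 36.2] [5.6 1.2]
3.975 [ 8.1 35.7] [ 6.7 -0.5]
```

```bash
python3 -m jog '[{"offset":[0,0,0],"dr":[0,0,0.1235],"gripper":0},{"offset":[0,0,0],"dr":[0,0,0.1235],"gripper":0},{"offset":[0,0,0],"dr":[0,0,0.1235],"gripper":0},{"offset":[0,0,0],"dr":[0,0,0.1235],"gripper":0},{"offset":[0,0,0],"dr":[0,0,0.1235],"gripper":0},{"offset":[0,0,0],"dr":[0,0,0.1235],"gripper":0},{"offset":[0,0,0],"dr":[0,0,0.1235],"gripper":0},{"offset":[0,0,0],"dr":[0,0,0.1235],"gripper":0},{"offset":[0,0,0],"dr":[0,0,0.1235],"gripper":0},{"offset":[0,0,0],"dr":[0,0,0.1235],"gripper":0},{"offset":[0.0055,-0.012,0.014],"dr":[0,0,0],"gripper":0},{"offset":[0.0055,-0.012,0.014],"dr":[0,0,0],"gripper":0},{"offset":[0.0055,-0.012,0.014],"dr":[0,0,0],"gripper":0},{"offset":[0.0055,-0.012,0.014],"dr":[0,0,0],"gripper":0},{"offset":[0.0055,-0.012,0.014],"dr":[0,0,0],"gripper":0},{"offset":[0.0055,-0.012,0.014],"dr":[0,0,0],"gripper":0},{"offset":[0,0,0],"dr":[0,0,0],"gripper":0},{"offset":[0,0,0],"dr":[0,0,0],"gripper":0}]'; python3 path.py|head -2; python3 snap.py w2
```

```text
t: 2.7
tool_pos: [0.5078, -0.1195, 0.3002]
eef_rot: [-3.141, 0.001, 0.34]
force: [-0.1, -0.2, 0.9]
width: 0.0003
grip_force: 0.0
now slicer mm [  0.3 -40.9] 0.30024597013476517 [-3.14067610e+00  1.31857341e-03  3.39522670e-01]
start [ -0.27327227 -41.72439721]
```

View pics/w2.png

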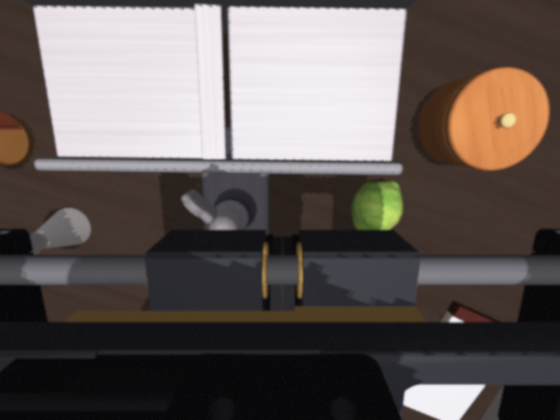

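The picture shows the rail horizontal at row 165, so the tool is aligned with the slicer. The hub is at (230,215) with its rear wing at (195,203), and nothing stands under the finger. Next I descend and make the first half stroke.

```bash
python3 -m jog '[{"offset":[0,0,0.021],"dr":[0,0,0],"gripper":0},{"offset":[0,0,0.021],"dr":[0,0,0],"gripper":0},{"offset":[0,0,0.021],"dr":[0,0,0],"gripper":0},{"offset":[0,0,0],"dr":[0,0,0],"gripper":0},{"offset":[-0.0065,-0.0045,0],"dr":[0,0,0],"gripper":0},{"offset":[-0.0035,-0.001,0],"dr":[0,0,0],"gripper":0},{"offset":[-0.0035,-0.001,0],"dr":[0,0,0],"gripper":0},{"offset":[-0.0065,-0.0033,0],"dr":[0,0,0],"gripper":0},{"offset":[-0.006,-0.0057,0],"dr":[0,0,0],"gripper":0},{"offset":[-0.0045,-0.007,0],"dr":[0,0,0],"gripper":0},{"offset":[-0.0035,-0.005,0],"dr":[0,0,0],"gripper":0},{"offset":[-0.0025,-0.006,0],"dr":[0,0,0],"gripper":0},{"offset":[0,0,0],"dr":[0,0,0],"gripper":0}]'; python3 path.py|head -1; python3 snap.py w3; python3 meas.py w3
```

```text
t: 3.83
tool_pos: [0.4613, -0.1006, 0.2381]
eef_rot: [-3.142, -0.0, 0.337]
force: [0.4, -0.7, 0.7]
width: 0.0004
grip_force: 0.3
now slicer mm [-37.3  -7.7] 0.238063919692421 [-3.14150247e+00 -2.19858062e-04  3.37020362e-01]
wing 3021 mid [ 0.48666991 -0.08674304] c [ 0.49355426 -0.08315902] dir yaw -1.0908019632881747 len 0.07579839982633366 z [0.05736395 0.07386859 0.07964863]
```

View pics/w3.png

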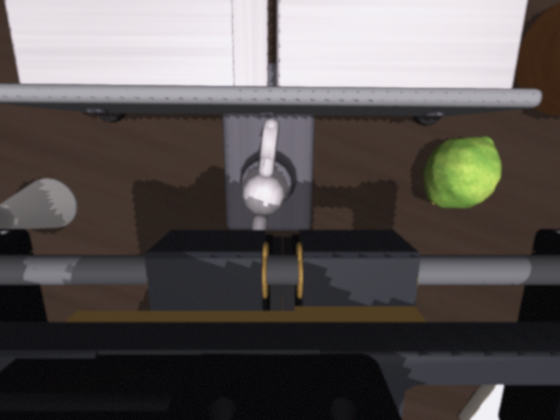

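The picture shows the wing from (270,125) through the hub at (265,190), so it has passed "along x". I'll get a precise angle from the depth points on the rear wing.

```bash
cat > ang.py <<'E'
import sys
from h import *
y=.335;R=np.array([[np.cos(y),-np.sin(y)],[np.sin(y),np.cos(y)]])
z=load(sys.argv[1]); P=cloud(z); Q=(P[...,:2]-[.494,-.081])@R*1e3; Z=P[...,2]
r=np.hypot(Q[...,0],Q[...,1]); M=(Z>.062)&(Z<.083)&(r>15)&(r<37)&(Q[...,0]>(-3 if len(sys.argv)<3 else float(sys.argv[2])))
q=Q[M]; a=np.arctan2(-q[:,1],q[:,0])  # clockwise from +x
print(M.sum(),'theta of rear wing line (mod pi)',(np.pi/2+np.median(a))%np.pi,'spread',a.std(),'rmax',r[M].max(),'ztop',np.percentile(Z[M],95))
E
python3 ang.py w2; python3 ang.py w3
```

```text
501 theta of rear wing line (mod pi) 0.8499877827679363 spread 0.086448735518459 rmax 36.19103384210537 ztop 0.07940035820039758
711 theta of rear wing line (mod pi) 1.6780884755275507 spread 0.08731657328283648 rmax 35.37535169184476 ztop 0.07885836530022375
```

```bash
sed -i 's/-15,15,31/-7.2,7.2,20/; s/r=30/r=28/; s/np.arange(.775,4.01,.2)/np.arange(.6,4.11,.2)/' path.py; python3 path.py
```

```text
now slicer mm [-37.3  -7.9] 0.2378183222751929 [-3.14084126e+00  6.51427501e-04  3.36849775e-01]
start [ -2.80315581 -36.44711672]
0.6 [ -3.  -31.9] 
0.8 [ -9.3 -30.6] [-6.3  1.2]
1.0 [-15.6 -27.5] [-6.3  3.1]
1.2 [-21.1 -23. ] [-5.5  4.6]
1.4 [-25.5 -16.8] [-4.4  6.1]
1.6 [-28.3 -10.2] [-2.8  6.7]
1.8 [-30.2  -6.1] [-1.9  4.1]
2.0 [-31.4  -1.3] [-1.2  4.7]
2.2 [-31.5   4.4] [-0.1  5.7]
2.4 [-30.3  10.2] [1.1 5.8]
2.6 [-27.7  16. ] [2.6 5.8]
2.8 [-23.5  21.4] [4.2 5.4]
3.0 [-17.8  25.7] [5.7 4.4]
3.2 [-11.8  28.7] [6. 3.]
3.4 [-7.1 30.8] [4.7 2.1]
3.6 [-1.3 31.9] [5.8 1. ]
3.8 [ 4.9 31.6] [ 6.2 -0.2]
4.0 [11.2 29.8] [ 6.4 -1.8]
```

```bash
python3 -m jog '[{"offset":[0.003,-0.0032,0],"dr":[0,0,0],"gripper":0},{"offset":[0.003,-0.0033,0],"dr":[0,0,0],"gripper":0},{"offset":[0,-0.0057,0],"dr":[0,0,0],"gripper":0},{"offset":[0.001,-0.0058,0],"dr":[0,0,0],"gripper":0},{"offset":[0.0026,-0.0058,0],"dr":[0,0,0],"gripper":0},{"offset":[0.0042,-0.0054,0],"dr":[0,0,0],"gripper":0},{"offset":[0.0057,-0.0044,0],"dr":[0,0,0],"gripper":0},{"offset":[0.006,-0.003,0],"dr":[0,0,0],"gripper":0},{"offset":[0.0047,-0.0021,0],"dr":[0,0,0],"gripper":0},{"offset":[0.0058,-0.001,0],"dr":[0,0,0],"gripper":0},{"offset":[0.0062,0,0],"dr":[0,0,0],"gripper":0},{"offset":[0.0064,0.0018,0],"dr":[0,0,0],"gripper":0},{"offset":[0,0,0],"dr":[0,0,0],"gripper":0},{"offset":[-0.004,-0.0045,0],"dr":[0,0,0],"gripper":0},{"offset":[0,0,-0.025],"dr":[0,0,0],"gripper":0},{"offset":[0,0,-0.025],"dr":[0,0,0],"gripper":0},{"offset":[0,0,0],"dr":[0,0,0],"gripper":0}]'; python3 path.py|head -1; python3 snap.py w4; python3 ang.py w4
```

```text
t: 5.3
tool_pos: [0.4923, -0.0465, 0.293]
eef_rot: [3.138, -0.01, 0.336]
force: [0.5, -0.3, 0.5]
width: 0.0011
grip_force: 0.0
now slicer mm [ 9.7 33.1] 0.2929716883208465 [ 3.138024   -0.010239    0.33600858]
313 theta of rear wing line (mod pi) 1.0218347021157945 spread 0.07795060344262679 rmax 36.22008792629788 ztop 0.07692006904832453
```

View pics/w4.png

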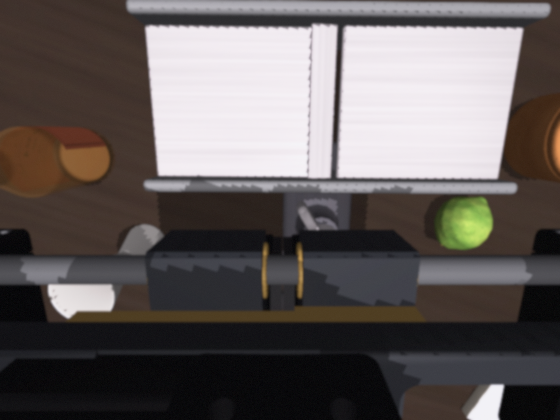

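```bash
python3 -m jog '[{"offset":[-0.0032,0.0168,0],"dr":[0,0,0],"gripper":0},{"offset":[-0.0032,0.0168,0],"dr":[0,0,0],"gripper":0},{"offset":[-0.0032,0.0168,0],"dr":[0,0,0],"gripper":0},{"offset":[-0.0032,0.0168,0],"dr":[0,0,0],"gripper":0},{"offset":[0,0,0],"dr":[0,0,0],"gripper":0},{"offset":[0,0,0.0195],"dr":[0,0,0],"gripper":0},{"offset":[0,0,0.0195],"dr":[0,0,0],"gripper":0},{"offset":[0,0,0.0195],"dr":[0,0,0],"gripper":0},{"offset":[0,0,0],"dr":[0,0,0],"gripper":0}]'; python3 path.py|head -1
```

```text
t: 6.1
tool_pos: [0.4981, -0.1131, 0.2253]
eef_rot: [-3.138, 0.006, 0.336]
force: [-1.1, 0.5, -1.2]
width: 0.0008
grip_force: 0.0
now slicer mm [ -6.7 -31.7] 0.22533662040015845 [-3.13771454  0.00582595  0.33649753]
```

```bash
python3 -m jog '[{"offset":[-0.001,-0.001,-0.009],"dr":[0,0,0],"gripper":0},{"offset":[-0.002,0,0],"dr":[0,0,0],"gripper":0},{"offset":[-0.0063,-0.0031,0],"dr":[0,0,0],"gripper":0},{"offset":[-0.0055,-0.0046,0],"dr":[0,0,0],"gripper":0},{"offset":[-0.0044,-0.0061,0],"dr":[0,0,0],"gripper":0},{"offset":[-0.0028,-0.0067,0],"dr":[0,0,0],"gripper":0},{"offset":[-0.0019,-0.0041,0],"dr":[0,0,0],"gripper":0},{"offset":[-0.0012,-0.0047,0],"dr":[0,0,0],"gripper":0},{"offset":[0,-0.0057,0],"dr":[0,0,0],"gripper":0},{"offset":[0,0,0],"dr":[0,0,0],"gripper":0}]'; python3 path.py|head -1
```

```text
t: 6.93
tool_pos: [0.4641, -0.0886, 0.2385]
eef_rot: [3.141, 0.0, 0.336]
force: [0.8, -2.1, 1.4]
width: 0.0005
grip_force: 1.2
now slicer mm [-30.8   2.6] 0.23854576538707356 [3.14058415e+00 2.75462460e-04 3.36399141e-01]
```

```bash
python3 -m jog '[{"offset":[0.001,-0.0068,0.003],"dr":[0,0,0],"gripper":0},{"offset":[0.0026,-0.0058,0],"dr":[0,0,0],"gripper":0},{"offset":[0.0042,-0.0054,0],"dr":[0,0,0],"gripper":0},{"offset":[0.0057,-0.0044,0],"dr":[0,0,0],"gripper":0},{"offset":[0.006,-0.003,0],"dr":[0,0,0],"gripper":0},{"offset":[0.0047,-0.0021,0],"dr":[0,0,0],"gripper":0},{"offset":[0.0058,-0.001,0],"dr":[0,0,0],"gripper":0},{"offset":[0.0062,0,0],"dr":[0,0,0],"gripper":0},{"offset":[0.0064,0.0018,0],"dr":[0,0,0],"gripper":0},{"offset":[0,0,0],"dr":[0,0,0],"gripper":0},{"offset":[-0.005,-0.0045,0],"dr":[0,0,0],"gripper":0},{"offset":[0,0,-0.025],"dr":[0,0,0],"gripper":0},{"offset":[0,0,-0.025],"dr":[0,0,0],"gripper":0},{"offset":[0,0,0],"dr":[0,0,0],"gripper":0},{"offset":[0,0,0],"dr":[0,0,0],"gripper":0}]'; python3 path.py|head -1; python3 snap.py w5; python3 ang.py w5
```

```text
t: 8.18
tool_pos: [0.4907, -0.0467, 0.2874]
eef_rot: [3.14, -0.006, 0.336]
force: [0.8, 0.1, -0.8]
width: 0.0003
grip_force: 0.0
now slicer mm [ 8.2 33.5] 0.2874006545742821 [ 3.13965227 -0.00571704  0.33595249]
339 theta of rear wing line (mod pi) 1.0265786753410178 spread 0.07964858892673755 rmax 36.347446551129515 ztop 0.07424781680287708
```

```bash
python3 -m jog '[{"offset":[-0.003,0.0168,0],"dr":[0,0,0],"gripper":0},{"offset":[-0.003,0.0168,0],"dr":[0,0,0],"gripper":0},{"offset":[-0.003,0.0168,0],"dr":[0,0,0],"gripper":0},{"offset":[-0.002,0.0168,0],"dr":[0,0,0],"gripper":0},{"offset":[0,0,0],"dr":[0,0,0],"gripper":0},{"offset":[0,0,0.0165],"dr":[0,0,0],"gripper":0},{"offset":[0,0,0.0165],"dr":[0,0,0],"gripper":0},{"offset":[0,0,0.0165],"dr":[0,0,0],"gripper":0},{"offset":[0,0,0],"dr":[0,0,0],"gripper":0},{"offset":[0,0,0],"dr":[0,0,0],"gripper":0},{"offset":[0,0,0],"dr":[0,0,0],"gripper":0}]'; python3 path.py|head -1
```

```text
t: 9.15
tool_pos: [0.5017, -0.1136, 0.2361]
eef_rot: [3.142, -0.0, 0.336]
force: [0.3, 0.3, 0.3]
width: 0.0005
grip_force: 0.0
now slicer mm [ -3.4 -33.3] 0.23614687082268776 [ 3.14156883e+00 -4.33590915e-04  3.36234073e-01]
```

```bash
python3 -m jog '[{"offset":[-0.003,-0.0013,0.0045],"dr":[0,0,0],"gripper":0},{"offset":[-0.003,-0.0013,0],"dr":[0,0,0],"gripper":0},{"offset":[-0.0063,-0.0031,0],"dr":[0,0,0],"gripper":0},{"offset":[-0.0055,-0.0046,0],"dr":[0,0,0],"gripper":0},{"offset":[-0.0044,-0.0061,0],"dr":[0,0,0],"gripper":0},{"offset":[-0.0028,-0.0067,0],"dr":[0,0,0],"gripper":0},{"offset":[-0.0019,-0.0041,0],"dr":[0,0,0],"gripper":0},{"offset":[-0.0012,-0.0047,0],"dr":[0,0,0],"gripper":0},{"offset":[0,-0.0057,0],"dr":[0,0,0],"gripper":0},{"offset":[0,0,0],"dr":[0,0,0],"gripper":0},{"offset":[0,0,0],"dr":[0,0,0],"gripper":0}]'; python3 path.py|head -1;python3 snap.py w6; python3 ang.py w6 -15
```

```text
t: 10.07
tool_pos: [0.4621, -0.0875, 0.2313]
eef_rot: [-3.141, 0.001, 0.336]
force: [-1.1, -1.3, 1.1]
width: 0.0003
grip_force: 0.7
now slicer mm [-32.3   4.3] 0.23129883103380386 [-3.14114646e+00  9.70419510e-04  3.36327656e-01]
835 theta of rear wing line (mod pi) 2.1743885374118754 spread 0.921141122255638 rmax 35.04873660809629 ztop 0.07326432549411704
```

```bash
python3 -m jog '[{"offset":[0.001,-0.003,0],"dr":[0,0,0],"gripper":0},{"offset":[0.001,-0.003,0],"dr":[0,0,0],"gripper":0},{"offset":[0.001,-0.003,0],"dr":[0,0,0],"gripper":0},{"offset":[0.0015,-0.0025,0],"dr":[0,0,0],"gripper":0},{"offset":[0,0,0],"dr":[0,0,0],"gripper":0},{"offset":[0,0,0],"dr":[0,0,0],"gripper":0}]'; python3 path.py|head -1
python3 -m jog '[{"offset":[0.0008,-0.0012,0],"dr":[0,0,0],"gripper":0},{"offset":[0,0,0],"dr":[0,0,0],"gripper":0}]'
python3 -m jog '[{"offset":[0.0008,-0.0012,0],"dr":[0,0,0],"gripper":0},{"offset":[0,0,0],"dr":[0,0,0],"gripper":0}]'; python3 path.py|head -1
```

```text
t: 10.62
tool_pos: [0.4629, -0.0748, 0.231]
eef_rot: [-3.141, 0.001, 0.337]
force: [0.2, -1.6, 0.7]
width: 0.0003
grip_force: 0.6
now slicer mm [-27.4  16.1] 0.2309510258390331 [-3.14050473e+00  7.84662675e-04  3.36517424e-01]
t: 10.78
tool_pos: [0.4633, -0.0738, 0.231]
eef_rot: [-3.141, 0.001, 0.336]
force: [-0.0, -2.8, 0.1]
width: 0.0004
grip_force: 0.9
t: 10.95
tool_pos: [0.4635, -0.0732, 0.231]
eef_rot: [3.141, 0.001, 0.335]
force: [-1.7, -4.0, -1.1]
width: 0.0005
grip_force: 1.9
now slicer mm [-26.3  17.4] 0.2310064395397377 [3.14087995e+00 1.42812047e-03 3.35445222e-01]
```

```bash
for i in 1; do python3 -m jog '[{"offset":[0.0008,-0.001,0],"dr":[0,0,0],"gripper":0},{"offset":[0,0,0],"dr":[0,0,0],"gripper":0}]'; done; python3 path.py|head -1
python3 -m jog '[{"offset":[0.0008,-0.001,0],"dr":[0,0,0],"gripper":0},{"offset":[0,0,0],"dr":[0,0,0],"gripper":0}]'; python3 path.py|head -1;python3 snap.py w7; python3 ang.py w7 5
```

```text
t: 11.12
tool_pos: [0.4637, -0.0728, 0.231]
eef_rot: [3.14, 0.002, 0.335]
force: [-2.4, -6.6, -0.0]
width: 0.0002
grip_force: 3.0
now slicer mm [-25.9  17.7] 0.23099868459902942 [3.13999093e+00 2.22342807e-03 3.34897235e-01]
t: 11.28
tool_pos: [0.4639, -0.0725, 0.231]
eef_rot: [3.139, 0.003, 0.334]
force: [-3.5, -9.0, -0.3]
width: 0.0006
grip_force: 4.0
now slicer mm [-25.6  18. ] 0.2309602739189463 [3.13908176 0.00319303 0.33431364]
737 theta of rear wing line (mod pi) 2.6594424006352755 spread 0.08710013094311918 rmax 34.88495097900272 ztop 0.07279264328512476
```

View pics/w7.png

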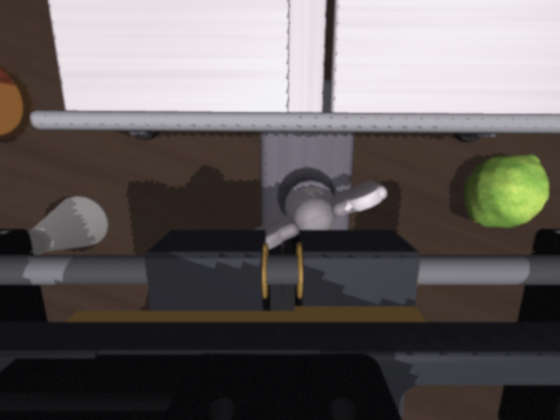

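The picture shows the wings at about 2.7 rad, from (275,235) to (380,190). The force is climbing to 9 N with almost no further motion, so the screw is on its stop. I'll back off and clear it.

```bash
python3 -m jog '[{"offset":[-0.004,0.005,0],"dr":[0,0,0],"gripper":0},{"offset":[-0.006,0.006,0],"dr":[0,0,0],"gripper":0},{"offset":[0,0,0],"dr":[0,0,0],"gripper":0},{"offset":[0,0,-0.025],"dr":[0,0,0],"gripper":0},{"offset":[0,0,-0.025],"dr":[0,0,0],"gripper":0},{"offset":[0,0,-0.025],"dr":[0,0,0],"gripper":0},{"offset":[0,0,-0.025],"dr":[0,0,0],"gripper":0},{"offset":[0,0,0],"dr":[0,0,0],"gripper":0},{"offset":[0,0,0],"dr":[0,0,0],"gripper":0},{"offset":[0,0,0],"dr":[0,0,0],"gripper":0}]'; python3 snap.py w8; python3 ang.py w8 5
```

```text
t: 12.17
tool_pos: [0.4586, -0.0834, 0.3307]
eef_rot: [-3.141, 0.0, 0.336]
force: [-0.8, 0.1, -0.7]
width: 0.0004
grip_force: 0.0
247 theta of rear wing line (mod pi) 2.6913804274402326 spread 0.08874447286067616 rmax 35.10715583978807 ztop 0.07313789096493675
```

```bash
python3 -c "
from rig import bot
print(bot.sign_off())"
```

```text
the job is handed in; nothing more can be done
None
```

The wing screw is screwed down to its stop, at about 9.0 rad by my measurement, in three pushing strokes peaking near 10 N. The arm finished clear of the screw, no contact with anything else showed in the force readings or pictures, and the job was handed in at about 12 s.

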